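# Clip the meeting-room key onto its post

## Task

Put the loose room key that has the snap hook back in its place: take it by its wooden bar and push the hook's mouth onto the empty key post, under the post's head, until the sprung latch flips shut behind the pin, then leave it lying flat on the table. The other post already has a key on it: leave that one alone.

Things in the scene. Friction and masses are not known exactly. Their poses are not given: they have to be found in the camera images.
- key_grip (a point): Centre of the hook key's wooden bar (70 long, 24 wide, 28 mm high, 14 mm up when lying; about 0.2 kg). z up, +x along the bar to the hook, brass key behind. Flat steel fork hook in front, 10 mm thick, mid-plane 3 mm above this point: mouth from its closed end (crown) at x = 58 to prong ends at x = 110 mm, 30 mm wide (y -15 to 15), tips flaring to x = 122. A small loose ring key is not it.
- latch (a joint): Brass sprung latch bar, 29 mm, across the hook's mouth 106 mm ahead of the bar's centre. Rad: 0 = shut, up to 1.5 as it swings inwards (to the crown) about an upright hinge on the +y prong; it opens inwards only. A pin pushes it open with 1 to 4 N and it springs shut once the pin's axis is 73 mm or less ahead of the bar's centre (63 mm = pin touches crown).
- free_pin (a point): The empty post: upright steel pin, 10 mm thick, fixed; this point is on its axis 26 mm above the table. Round foot (48 mm wide, 6 mm high) and round head (38 mm wide, 46 to 54 mm above the table) that cannot pass through the shut hook, so the hook goes on level between them, from any clear side. The like post on the other side of the table's middle carries a ring key. Yaw means nothing.
- busy_key_bar (a point): Centre of the wooden bar (52 long, 22 wide, 22 mm high) of the ring key that is already on the other post, whose pin is 51 mm from here along -x of this frame. To be left alone.
There are look-alikes about, which are no part of the job. What is shaped like the part that bears key_grip but orange or pink is not meant.

How it is judged:
By the outcome, as a careful person would: the job done as asked, in the order asked, and still so for the second after the job is handed in, with the robot touching nothing.
It also fails if it takes over 38 s, if anything falls off the work surface, if the arm or the gripper's body presses on something with over 40 N, if the wrist force passes 120 N, or if a joint passes its speed limit or range.

## Robot

A 6-joint arm with a two-finger parallel gripper is mounted at the origin on the work surface. World frame = base frame: x ahead of the robot, y to its left, z up, the work surface at z = 0. Lengths are in m, angles in rad, forces in N, time in s.
With the tool pointing down it reaches from about 0.325 to 0.85 m from the base axis. Payload 15.5 kg.
Tool frame: the origin (TCP) lies midway between the tips of the shut fingers; the grasp point (between the pads) lies 19 mm behind it; z points along the fingers, y is the direction in which the jaws open and shut (so a half turn about z gives the same grasp; the last joint's range is limited). The gripper opens to 91 mm and grips with 3 to 60 N. Pads are 32 mm wide; open, the fingers measure 118 mm over their backs; the gripper's body (76 mm by 178 mm) begins 60 mm behind the grasp point.
Start: joints at [1.185, 0.494, 1.345, -0, 1.302, -0.096], TCP at [0.179, 0.599, 0.214] pointing down, gripper open.
Joint ranges: [-2.91, 2.91], [-0.82, 2.16], [0.22, 2.67], [-1.22, 4.37], [0.12, 2.79], [-3.08, 3.08]. Speed limits (rad/s): [1.89, 1.89, 2.57, 3.01, 3.01, 3.01].

## Interface

Orientations are given as a unit quaternion [w, x, y, z].
In Python, from rig import arm gives the robot as it stands.
- The arm moves only by the tool carry_out, never from a script. Its arguments are lists of equal length, an entry for each row: "claw": the finger opening in mm, from 0 to 91.2; "linear": the shift along the tool's x, y, z in mm, a list of three; "turn": the turn, a rotation vector about the tool's x, y, z in degrees, a list of three. A call has 1 to 12 rows; each row shifts and turns the commanded pose from where the row before left it, along the tool's axes as they then stand; what a row does not reach is not made up. A row lasts 1/8 s, in which the tool goes at most 62.5 mm and 10.7 degrees, less where a joint would pass 70% of its speed; a pose out of reach is approached as far as the arm can. A call with a gripper value outside its range is refused whole. The fingers move at their own pace and stop on an object; "squeeze" is the grip in N (left out, the last holds). Time passes only in rows, so rows that do not move let the fingers close. It gives the time, the measured TCP pose, the force and the opening at its end, in the units of the state.
- arm.get_state(): the state, without advancing time (a new reading comes with each control period).
- arm.grab_frame(name): name is "scene" or "side" or "wrist"; returns the picture (384x512x3 uint8, red, green, blue); there is no depth.
- arm.camera_params(name): a dict with "K" (3x3 intrinsics, pixels), "R" (3x3) and "t" (3): a world point X has camera coordinates R X + t. Camera axes: x right, y down, z forward; pixel columns grow to the right and rows downward; lengths in m; the calibration is good to about 2 mm. A picture is of the moment at which its call begins: read the wrist's pose just before it. camera_params takes no time and is no camera call; for the wrist camera it gives the pose at the moment of the call.
- arm.hand_in(): hands the job in, once; it reports no verdict.
The state is a dict: "t": time; "joint_positions": joint angles; "qvel": joint speeds; "joint_efforts": joint torques, N m; "position": TCP position; "eef_rot": TCP orientation; "wrist_force": force on the tool from outside, world axes, zero at the start; "torque": the same for the moment, N m; "width": opening from 0.0 (shut) to 1.0 (fully open).
Only numpy, scipy, OpenCV 4.12 (cv2) and the standard library are available. Lean on these libraries where they do the work, as an engineer would, in place of code of your own. Each camera call takes 0.05 s, during which the arm holds its last target.

## Working session

There is one attempt and no reset: what is moved stays moved. The work goes in short steps, Python scripts to look and compute and a tool call to move; the robot and the scene stay as the last step left them, time stands still between calls to the robot, and variables do not carry over. Pictures are saved under pics/ and viewed, and the job is handed in when it is done.

Besides the shell and the picture viewer there is one more tool, called after "Call:" as name(argument=value, ...) on one line, values as JSON. carry_out: Moves the arm, as the interface text tells. Its arguments: {"type":"object","properties":{"claw":{"type":"array"},"linear":{"type":"array"},"turn":{"type":"array"},"squeeze":{"type":"number"}},"required":["claw","linear","turn"]}

```bash
ls; mkdir -p pics
python3 - <<'E'
from rig import arm
import cv2
for n in ["scene","side","wrist"]:
    p=arm.camera_params(n); print(n,p["K"].tolist(),p["R"].round(4).tolist(),p["t"].round(4).tolist())
    cv2.imwrite(f"pics/{n}0.png",arm.grab_frame(n)[:,:,::-1])
print(arm.get_state())
E
```

```text
pics
scene [[472.2430204391294, 0.0, 251.44282440885294], [0.0, 472.2430204391294, 186.2431833321679], [0.0, 0.0, 1.0]] [[-0.8586, 0.5125, 0.0123], [0.4102, 0.7013, -0.5831], [-0.3075, -0.4956, -0.8123]] [0.3692, -0.1725, 1.5109]
side [[408.89995029473454, 0.0, 249.58763007825897], [0.0, 408.89995029473454, 195.08152814646337], [0.0, 0.0, 1.0]] [[0.8904, -0.4552, 0.0022], [-0.3183, -0.6261, -0.7118], [0.3254, 0.6331, -0.7024]] [-0.3992, 0.1735, 0.8611]
wrist [[265.09247886045955, 0.0, 255.92400107183104], [0.0, 265.09247886045955, 193.2195032364795], [0.0, 0.0, 1.0]] [[0.2852, 0.9585, 0.0], [0.9166, -0.2727, 0.2925], [0.2803, -0.0834, -0.9563]] [-0.6253, -0.0327, 0.3922]
{'t': 0.15, 'joint_positions': array([ 1.18549970e+00,  4.94071494e-01,  1.34597480e+00,  3.21130131e-05,
        1.30248782e+00, -9.55443398e-02]), 'qvel': array([ 4.61536830e-05, -1.40951597e-03, -1.28403950e-03,  2.75616867e-04,
        2.63229144e-04,  2.41671678e-04]), 'joint_efforts': array([ 8.44699553e-04, -8.79199290e+01, -3.82048059e+01,  7.06934743e-02,
        5.02470089e-02, -1.82824820e-04]), 'position': array([0.17847814, 0.59867992, 0.21346067]), 'eef_rot': array([-1.27121280e-04,  1.44374073e-01,  9.89523070e-01, -4.53506908e-04]), 'wrist_force': array([-0.68163403,  0.0088366 , -0.22251278]), 'torque': array([-0.03442709,  0.01030038,  0.01343575]), 'width': 0.9958138946015006}
```

View pics/scene0.png

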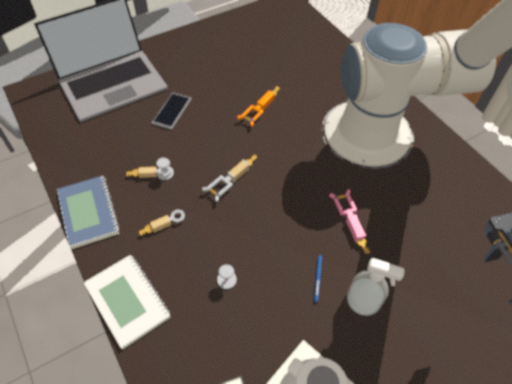

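View pics/side0.png

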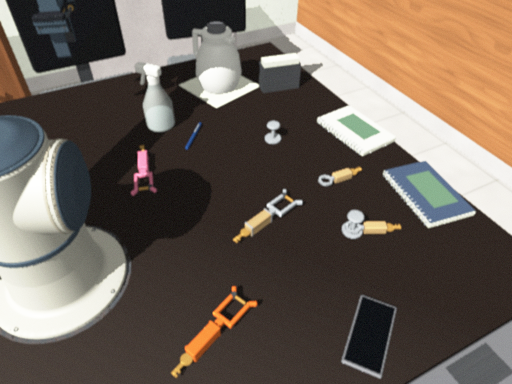

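View pics/wrist0.png

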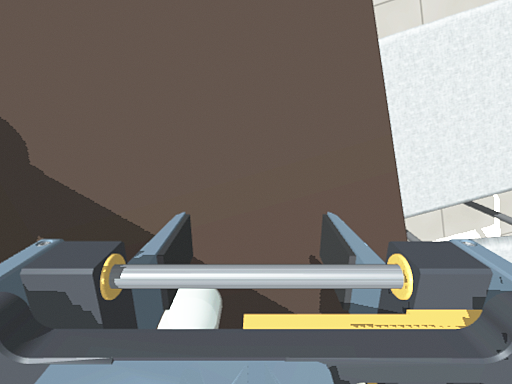

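The candidates in the scene view are:
- wood and steel fork key at (230,178)
- orange fork at (258,105)
- pink fork at (350,220)
- loose ring key at (162,222)
- ring key on a post at (150,170)

The wood and steel fork with the latch fits the description. The empty post is at (227,277) in the scene view and (273,130) in the side view. I'll confirm this in enlarged crops.

Run:
```python
import cv2
import numpy as np
def crop(f,x,y,w,h,s):
    return cv2.resize(cv2.imread(f)[y:y+h,x:x+w],None,fx=s,fy=s,interpolation=cv2.INTER_CUBIC)
a=crop("pics/scene0.png",195,145,70,60,8); cv2.imwrite("pics/c1.png",a)
a=crop("pics/side0.png",225,180,85,70,8); cv2.imwrite("pics/c2.png",a)
a=np.hstack([crop("pics/scene0.png",205,255,45,45,8),crop("pics/side0.png",250,110,45,45,8)]); cv2.imwrite("pics/c3.png",a)
```

```text
(no output)
```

View pics/c1.png

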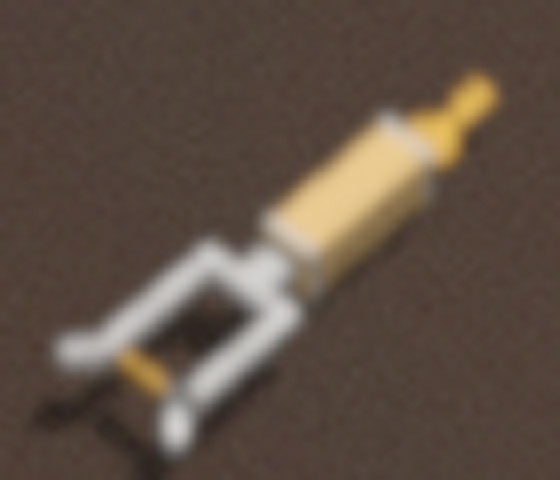

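View pics/c2.png

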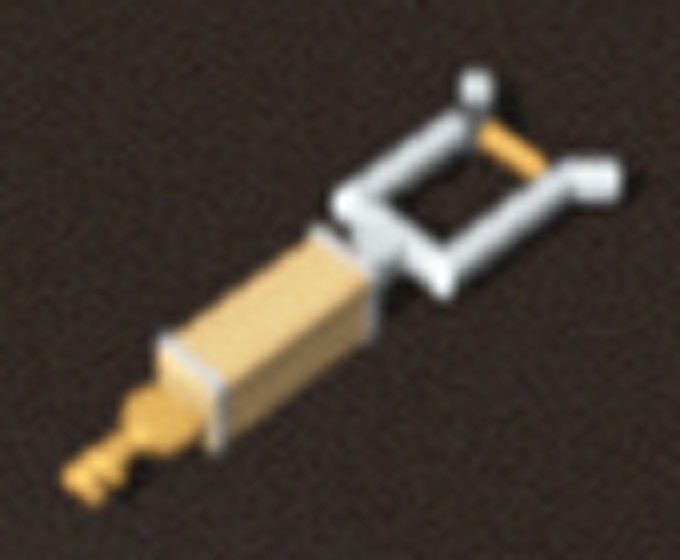

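View pics/c3.png

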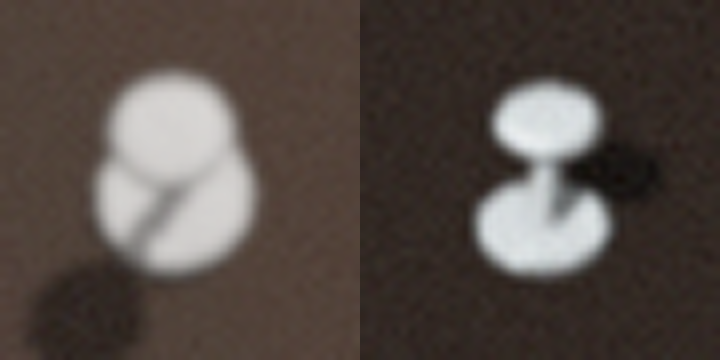

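```bash
cat > h.py <<'E'
import numpy as np, cv2
from rig import arm
def P(n):
    p=arm.camera_params(n); return p["K"]@np.c_[p["R"],p["t"]]
def tri(a,b,Pa,Pb):
    X=cv2.triangulatePoints(Pa,Pb,np.array(a,float).reshape(2,1),np.array(b,float).reshape(2,1)).ravel(); X=X[:3]/X[3]
    pr=lambda M:(M@np.r_[X,1])[:2]/(M@np.r_[X,1])[2]
    return X, np.linalg.norm(pr(Pa)-a), np.linalg.norm(pr(Pb)-b)
def c(o,x,y,s=8): return np.array([o[0]+(x+.5)/s-.5,o[1]+(y+.5)/s-.5])
E
python3 - <<'E'
from h import *
A,B=P("scene"),P("side")
o1,o2=(195,145),(225,180)
pts=dict(rl=((435,168),(222-62,340)),rr=((385,118),(222,385)),fl=((320,262),(318,232)),fr=((270,222),(375,275)),
 tipL=((177,425),(477,85)),tipR=((75,350),(605,180)),laL=((167,388),(485,128)),laR=((122,355),(548,168)))
for k,(a,b) in pts.items():
    X,e,f=tri(c(o1,*a),c(o2,*b),A,B); print(k,(X*1000).round(1),round(e,2),round(f,2))
o3,o4=(205,255),(250,110)
for k,(a,b) in dict(head=((172,127),(187,119)),foot=((175,195),(183,228))).items():
    X,e,f=tri(c(o3,*a),c(o4,*b),A,B); print(k,(X*1000).round(1),round(e,2),round(f,2))
E
```

```text
rl [405.5 -57.   25.5] 0.15 0.26
rr [411.5 -83.6  30.1] 0.2 0.35
fl [464.7 -40.4  26.7] 0.47 0.76
fr [471.4 -64.4  27.8] 0.28 0.46
tipL [541.5  -5.4  23.4] 0.17 0.25
tipR [556.8 -55.2  19.4] 0.33 0.51
laL [535.9 -21.9  21.6] 0.09 0.14
laR [543.5 -43.9  20.5] 0.28 0.44
head [633.2 216.4  53.4] 0.11 0.13
foot [634.  216.5   5. ] 0.11 0.13
```

The key found is the wood and steel fork with the brass latch. It lies flat, with its top at z ≈ 27.5 mm, its centre near (438,-61) and yaw about 16°. The post is near (633,216). The spray bottle may be in the travel path, so I'll check where it stands and how tall it is.

Run:
```python
from h import *
A,B=P("scene"),P("side")
for k,(a,b) in dict(bottletop=((385,268),(152,70)),bottlebody=((368,300),(158,122)),pinkbar=((354,226),(143,163)),ring=((178,216),(326,180)),busyhead=((164,163),(355,216)),busybar=((148,172),(375,227)),pen=((319,280),(194,135))).items():
    X,e,f=tri(a,b,A,B); print(k,(X*1000).round(1),round(e,2),round(f,2))
```

```text
bottletop [362.6 442.2 181.3] 2.58 2.66
bottlebody [359.2 445.2   6.8] 0.3 0.32
pinkbar [261.  262.2  17.5] 0.14 0.19
ring [661.  -12.5  13.7] 0.74 1.04
busyhead [ 623.6 -172.8   50.5] 0.56 0.95
busybar [ 670.6 -196.5   12.4] 0.75 1.25
pen [433.  338.1   3.7] 0.77 0.88
```

Call:
carry_out(claw=[91,91,91,91,91,91,91,91,91,91,91,91], linear=[[-20,-25,0],[-29,-37,0],[-29,-37,0],[-29,-37,0],[-29,-37,0],[-29,-37,0],[-29,-37,0],[-29,-37,0],[-29,-37,0],[-29,-37,0],[-29,-37,0],[-29,-37,0]], turn=[[0,0,0],[0,0,0],[0,0,0],[0,0,0],[0,0,0],[0,0,0],[0,0,0],[0,0,0],[0,0,0],[0,0,0],[0,0,0],[0,0,0]])

```text
t: 1.65
position: [0.3804, 0.0866, 0.214]
eef_rot: [0.0, 0.144, 0.99, 0.0]
wrist_force: [-0.0, 0.8, 0.7]
width: 0.995
```

Call:
carry_out(claw=[91,91,91,91,91,91,91,91,91,91], linear=[[-25,-31,0],[-25,-31,0],[-24,-31,0],[-24,-32,0],[0,0,20],[0,0,20],[0,0,20],[0,0,20],[0,0,0],[0,0,0]], turn=[[0,0,0],[0,0,0],[0,0,0],[0,0,0],[0,0,-8],[0,0,-8],[0,0,-8],[0,0,-8],[0,0,0],[0,0,0]])

```text
t: 2.9
position: [0.4385, -0.0598, 0.1345]
eef_rot: [0.0, -0.132, 0.991, -0.0]
wrist_force: [0.2, 0.0, 0.1]
width: 0.998
```

Run:
```python
from h import *
import json
s=arm.get_state(); p=arm.camera_params("wrist")
np.savez("w1.npz",**p)
cv2.imwrite("pics/wrist1.png",arm.grab_frame("wrist")[:,:,::-1])
print(s["position"],s["eef_rot"],s["joint_positions"].round(2))
M=P("wrist")
def pr(x): q=M@np.r_[np.array(x)/1000,1]; return (q[:2]/q[2]).round(1)
a=np.deg2rad(15.7);R=np.array([[np.cos(a),-np.sin(a)],[np.sin(a),np.cos(a)]])
for n,v in dict(rl=(-35,12,28),rr=(-35,-12,28),fl=(35,12,28),fr=(35,-12,28),laL=(106,14.5,17),laR=(106,-14.5,17)).items():
    print(n,pr(np.r_[R@v[:2]+[438,-61],v[2]]))
```

```text
[ 0.43848881 -0.05977953  0.13446998] [ 1.98987847e-04 -1.32314382e-01  9.91207778e-01 -8.10846706e-05] [-0.27  0.35  1.88  0.    0.91 -2.11]
rl [265.2 159. ]
rr [242.5 159.2]
fl [265.1 220.5]
fr [243.9 220.6]
laL [266.6 269.6]
laR [243.4 269.7]
```

View pics/wrist1.png

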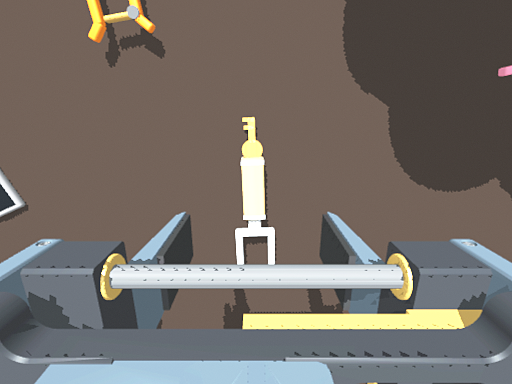

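Run:
```python
import cv2
cv2.imwrite("pics/w1c.png",cv2.resize(cv2.imread("pics/wrist1.png")[145:235,210:300],None,fx=6.6,fy=6.6,interpolation=cv2.INTER_CUBIC))
```

```text
(no output)
```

View pics/w1c.png

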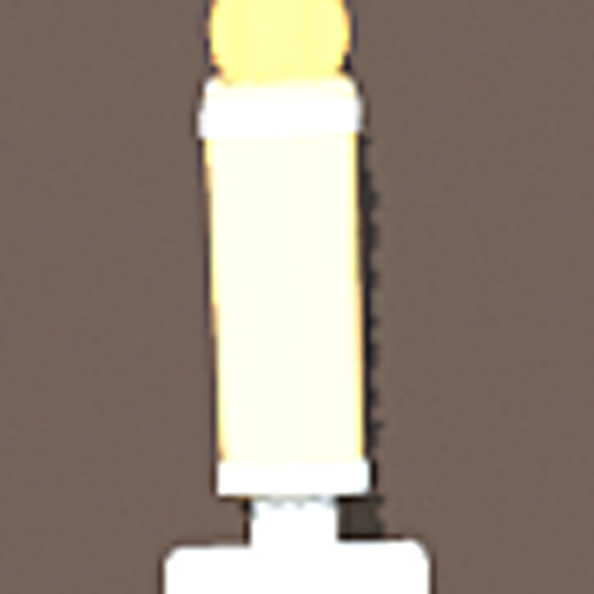

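Run:
```python
from h import *
d=np.load("w1.npz");K,R,t=d["K"],d["R"],d["t"]
def ray(u,v,z):
    w=R.T@np.linalg.inv(K)@[u,v,1]; C=-R.T@t; return (C+w*(z-C[2])/w[2])*1000
o=(210,145)
q=[ray(*c(o,x,y,6.6),0.028) for x,y in [(280.5,100),(292.5,492),(203,118),(358,118),(217,480),(368,480)]]
for x in q: print(x.round(1))
e=q[1]-q[0]; print(np.degrees(np.arctan2(e[1],e[0])),np.hypot(*e[:2]),(q[0]+q[1])/2)
```

```text
[405.2 -72.   28. ]
[469.9 -52.6  28. ]
[411.3 -83.3  28. ]
[404.7 -59.3  28. ]
[471.2 -65.6  28. ]
[464.4 -40.7  28. ]
16.74237232259296 67.57256965053246 [437.55829887 -62.31093713  28.        ]
```

Call:
carry_out(claw=[91,91,91,91,80,70,60,60,60,60], linear=[[1.5,-1.9,0],[0,0,20],[0,0,20],[0,0,20],[0,0,20],[0,0,20],[0,0,15],[0,0,8.5],[0,0,5],[0,0,0]], turn=[[0,0,-1.5],[0,0,0],[0,0,0],[0,0,0],[0,0,0],[0,0,0],[0,0,0],[0,0,0],[0,0,0],[0,0,0]])

```text
t: 4.2
position: [0.4374, -0.062, 0.0055]
eef_rot: [0.0, -0.147, 0.989, -0.0]
wrist_force: [0.2, 0.2, -0.2]
width: 0.658
```

Call:
carry_out(claw=[40,30,22,15,15,15,15,15], linear=[[0,0,0],[0,0,0],[0,0,0],[0,0,0],[0,0,0],[0,0,0],[0,0,0],[0,0,0]], turn=[[0,0,0],[0,0,0],[0,0,0],[0,0,0],[0,0,0],[0,0,0],[0,0,0],[0,0,0]], squeeze=35)

```text
t: 5.2
position: [0.4375, -0.062, 0.0055]
eef_rot: [0.0, -0.147, 0.989, -0.0]
wrist_force: [0.2, -0.8, 6.1]
width: 0.261
```

Call:
carry_out(claw=[15,15,15,15,15,15,15,15,15,15,15,15], linear=[[0,0,-10],[0,0,-20],[0,0,-20],[-11,20,-10],[-15,27,0],[-16,28,0],[-16,28,0],[-16,28,0],[-16,28,0],[-15.5,26,0],[-13,24.5,0],[0,0,0]], turn=[[0,0,0],[0,0,0],[0,0,0],[0,0,0],[0,0,0],[0,0,0],[0,0,0],[0,0,0],[0,0,0],[0,0,0],[0,0,0],[0,0,0]])

```text
t: 6.7
position: [0.4898, 0.1744, 0.0658]
eef_rot: [0.0, -0.148, 0.989, 0.0]
wrist_force: [-0.5, -0.6, -1.9]
width: 0.263
```

Run:
```python
from h import *
for n in ["scene","side","wrist"]: cv2.imwrite(f"pics/{n}2.png",arm.grab_frame(n)[:,:,::-1])
a=cv2.resize(cv2.imread("pics/scene2.png")[185:305,180:320],None,fx=5,fy=5,interpolation=cv2.INTER_CUBIC);cv2.imwrite("pics/s2c.png",a)
a=cv2.resize(cv2.imread("pics/side2.png")[85:205,170:310],None,fx=5,fy=5,interpolation=cv2.INTER_CUBIC);cv2.imwrite("pics/d2c.png",a)
```

```text
(no output)
```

View pics/s2c.png

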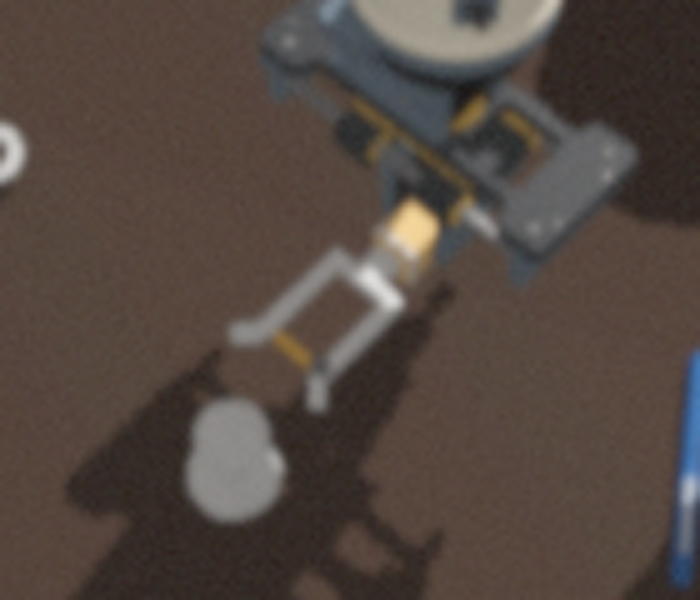

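View pics/d2c.png

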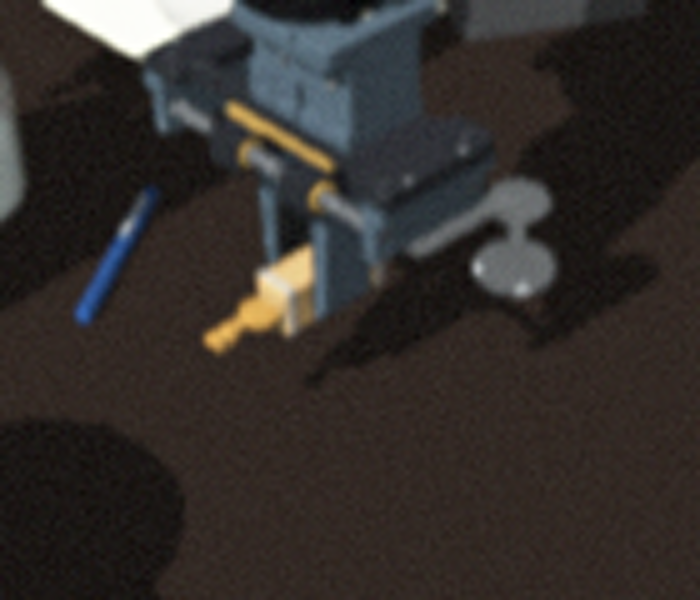

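View pics/wrist2.png

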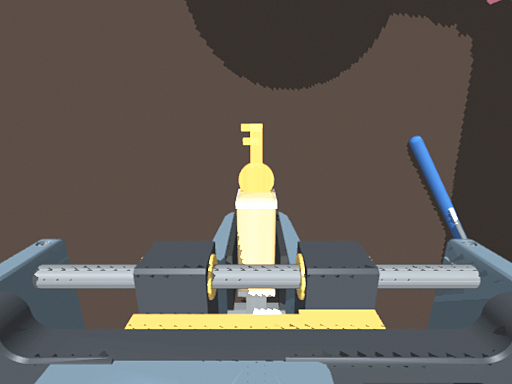

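Run:
```python
from h import *
M=P("scene")
a=np.deg2rad(17.0);R=np.array([[np.cos(a),-np.sin(a)],[np.sin(a),np.cos(a)]])
for n,v in dict(laL=(106,14.5,17),laR=(106,-14.5,17),crownL=(58,15,17),crownR=(58,-15,17),barfl=(35,12,28)).items():
    x=np.r_[R@v[:2]+[489.8,174.4],v[2]+60.3]/1000; q=M@np.r_[x,1]; q=q[:2]/q[2]
    print(n,((q-[180,185])*5).round())
```

```text
laL [314. 367.]
laR [271. 331.]
crownL [380. 303.]
crownR [335. 268.]
barfl [406. 259.]
```

Call:
carry_out(claw=[15,15,15,15,15,15], linear=[[5,-1.8,0],[0,0,10],[0,0,15],[0,0,15],[0,0,11],[0,0,0]], turn=[[0,0,0],[0,0,0],[0,0,0],[0,0,0],[0,0,0],[0,0,0]])

```text
t: 7.6
position: [0.4849, 0.1697, 0.0133]
eef_rot: [-0.001, -0.147, 0.989, -0.0]
wrist_force: [0.5, -0.5, -2.6]
width: 0.261
```

Call:
carry_out(claw=[15,15,15,15,15,15,15,15], linear=[[-8,0,0],[-10,0,0],[-8,0,0],[-5,0,0],[-5,0,0],[-5,0,0],[-5,0,0],[0,0,0]], turn=[[0,0,0],[0,0,0],[0,0,0],[0,0,0],[0,0,0],[0,0,0],[0,0,0],[0,0,0]])

```text
t: 8.6
position: [0.5294, 0.1832, 0.0143]
eef_rot: [-0.0, -0.147, 0.989, -0.0]
wrist_force: [-3.3, 0.5, -0.5]
width: 0.256
```

Run:
```python
from h import *
for n in ["scene","side"]: cv2.imwrite(f"pics/{n}3.png",arm.grab_frame(n)[:,:,::-1])
a=cv2.resize(cv2.imread("pics/scene3.png")[235:305,190:270],None,fx=6,fy=6,interpolation=cv2.INTER_CUBIC)
b=cv2.resize(cv2.imread("pics/side3.png")[100:170,240:290],None,fx=6,fy=6,interpolation=cv2.INTER_CUBIC);cv2.imwrite("pics/c4.png",np.hstack([a,b]))
```

```text
(no output)
```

View pics/c4.png

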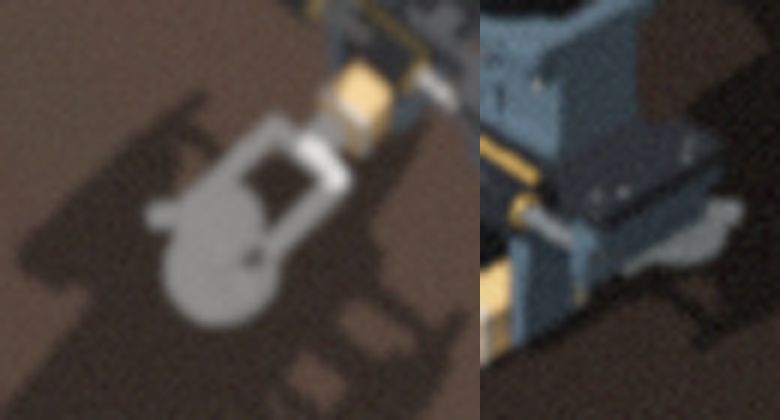

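The mouth is on the post, under the head, and the 3 N reading matches the latch starting to give. I'll keep pushing.

Call:
carry_out(claw=[15,15,15,15,15,15,15,15,15,15], linear=[[-5,0,0],[-5,0,0],[-5,0,0],[-5,0,0],[-5,0,0],[-5,0,0],[-5,0,0],[-4,0,0],[-3,0,0],[0,0,0]], turn=[[0,0,0],[0,0,0],[0,0,0],[0,0,0],[0,0,0],[0,0,0],[0,0,0],[0,0,0],[0,0,0],[0,0,0]])

```text
t: 9.95
position: [0.57, 0.1954, 0.0144]
eef_rot: [0.0, -0.147, 0.989, -0.0]
wrist_force: [-0.4, 0.4, -2.4]
width: 0.262
```

Run:
```python
from h import *
for n in ["scene","side"]: cv2.imwrite(f"pics/{n}4.png",arm.grab_frame(n)[:,:,::-1])
a=cv2.resize(cv2.imread("pics/scene4.png")[235:305,190:270],None,fx=6,fy=6,interpolation=cv2.INTER_CUBIC)
b=cv2.resize(cv2.imread("pics/side4.png")[100:170,240:290],None,fx=6,fy=6,interpolation=cv2.INTER_CUBIC);cv2.imwrite("pics/c5.png",np.hstack([a,b]))
```

```text
(no output)
```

View pics/c5.png

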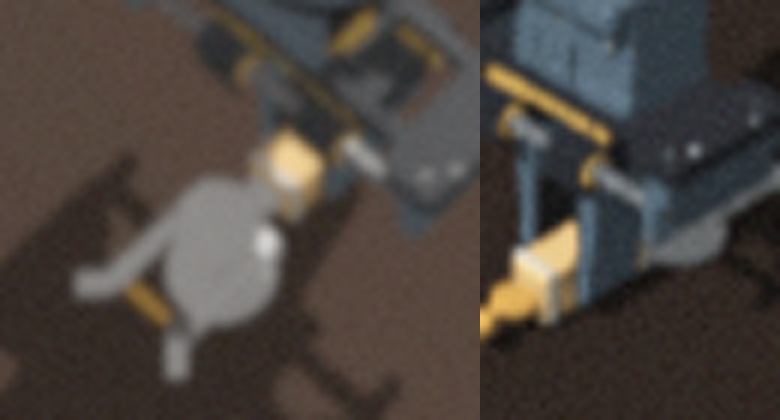

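The brass latch lies across the mouth at (150,300) in the crop, shut behind the pin, and the push force has dropped. Next I lower the key, release it and lift away.

Call:
carry_out(claw=[15,15,15,15,15,24,26,30,40,55,60,60], linear=[[0,0,3],[0,0,3],[0,0,2],[0,0,0.8],[0,0,0],[0,0,0],[0,0,0],[0,0,0],[0,0,0],[0,0,0],[0,0,0],[0,0,0]], turn=[[0,0,0],[0,0,0],[0,0,0],[0,0,0],[0,0,0],[0,0,0],[0,0,0],[0,0,0],[0,0,0],[0,0,0],[0,0,0],[0,0,0]])

```text
t: 11.55
position: [0.5697, 0.1954, 0.0056]
eef_rot: [-0.0, -0.147, 0.989, 0.0]
wrist_force: [0.2, 0.6, -0.1]
width: 0.655
```

Call:
carry_out(claw=[60,60,60,60,60,60,60,60,60,60,60,60], linear=[[0,0,-5],[0,0,-10],[0,0,-20],[0,0,-25],[0,0,-25],[0,0,-25],[0,0,-25],[20,0,-20],[30,0,0],[30,0,0],[20,0,0],[0,0,0]], turn=[[0,0,0],[0,0,0],[0,0,0],[0,0,0],[0,0,0],[0,0,0],[0,0,0],[0,0,0],[0,0,0],[0,0,0],[0,0,0],[0,0,0]])

```text
t: 13.05
position: [0.4731, 0.1661, 0.1614]
eef_rot: [0.0, -0.147, 0.989, -0.0]
wrist_force: [-0.3, 0.2, -0.1]
width: 0.658
```

Run:
```python
from h import *
for n in ["scene","side"]: cv2.imwrite(f"pics/{n}5.png",arm.grab_frame(n)[:,:,::-1])
a=cv2.resize(cv2.imread("pics/scene5.png")[225:305,180:270],None,fx=5,fy=5,interpolation=cv2.INTER_CUBIC)
b=cv2.resize(cv2.imread("pics/side5.png")[100:180,230:300],None,fx=5,fy=5,interpolation=cv2.INTER_CUBIC);cv2.imwrite("pics/c6.png",np.hstack([a,b]))
```

```text
(no output)
```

View pics/c6.png

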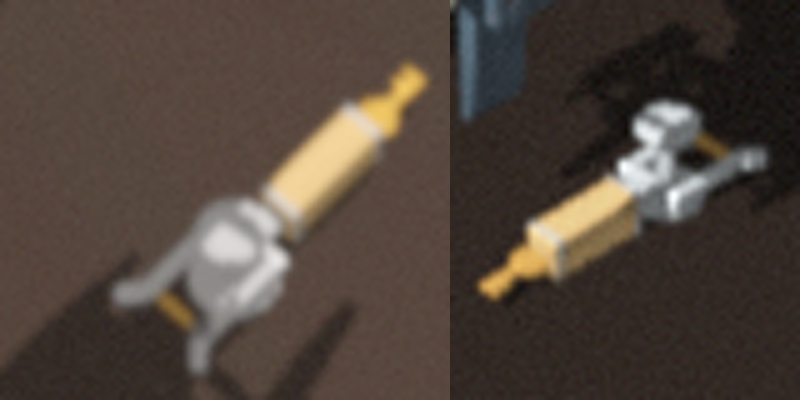

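View pics/side5.png

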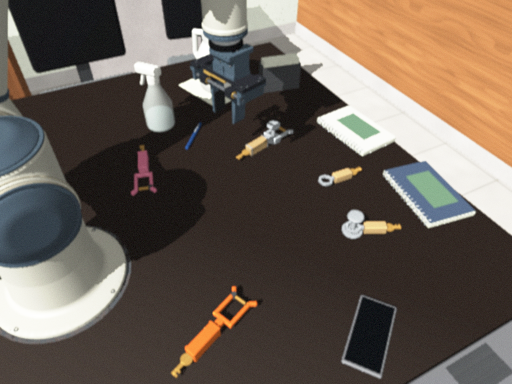

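The key is on the post with the latch shut, and the busy key at side (360,225) hasn't moved. One check by numbers: flatness and latch angle.

Run:
```python
from h import *
A,B=P("scene"),P("side")
a=np.deg2rad(17.0);R=np.array([[np.cos(a),-np.sin(a)],[np.sin(a),np.cos(a)]])
for n,v in dict(rl=(-35,12,28),rr=(-35,-12,28),fr=(35,-12,28),laL=(106,14.5,17),laR=(106,-14.5,17),tipR=(120,-22,17)).items():
    x=np.r_[R@v[:2]+[569.7,195.4],v[2]]/1000; o=[]
    for M,of in((A,(180,225)),(B,(230,100))):
        q=M@np.r_[x,1]; o.append(((q[:2]/q[2]-of)*5).round())
    print(n,o[0],o[1]+[450,0])
```

```text
rl [382. 129.] [522. 226.]
rr [348. 101.] [552. 245.]
fr [256. 190.] [641. 192.]
laL [196. 329.] [691. 138.]
laR [155. 292.] [727. 158.]
tipR [124. 302.] [752. 154.]
```

```bash
python3 -c "
from rig import arm
print(arm.hand_in())"
```

```text
the job is handed in; nothing more can be done
None
```

The hook key is on the empty post with its latch shut behind the pin, lying flat on the table. I handed the job in at about 13 s, well under the 38 s limit.

- **What I did:** I gripped the wood and steel key by its bar, carried it to the post and lowered it level between the foot and the head. I then pushed it on until the pin was about 67 mm ahead of the bar's centre. After lowering it to the table I let go and backed the arm away.
- **Latch:** The push force was about 3 N as the latch gave, then dropped. In the last scene and side pictures the brass bar lies straight across the mouth behind the pin. In the scene view its ends are within about 1 pixel of where a shut latch should appear.
- **Flat on the table:** The bar's corners are within about 2.5 pixels of where a flat-lying key should appear.
- **Forces:** The largest wrist force I saw was about 6 N, read at the ends of moves.
- **Other objects:** By eye, the busy key and the look-alikes are where they were.

No check failed or disagreed. I did not tug the key to test the latch; that it is shut rests on the pictures and the force drop.

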